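# Make up two electronics practical kits

## Task

Make up two kits for the electronics practical from the parts on the bench. Power-supply kit, in the tray with one open compartment: stand the wide plug-in module upright on its edge in the tray's slot and set the transformer upright in the compartment. Amplifier kit, in the tray with two compartments: stand the narrow module upright in the slot, the finned heat sink base down in the larger compartment and the tall capacitor upright in the smaller; leave the squat spare capacitor where it is.

Things in the scene. Friction and masses are not known exactly. Their poses are not given: they have to be found in the camera images.
- module_wide_center (a point): Wide plug-in circuit module: rigid plate with grey frame and green board, 14 mm thick (x), 100 wide (y), 75 tall (z), 0.12 kg. Starts on edge in one of the rack's two slots, underside 4 above the table. Point: its centre, half-way up. Grasped across its thickness by the top 35 mm, which stand clear of the slot walls.
- module_narrow_center (a point): Narrow plug-in circuit module: same make, 14 mm thick (its x), 60 wide (its y), 75 tall (its z), about 0.07 kg, standing on edge in the other slot of the rack. The point is its centre, half-way up.
- transformer_center (a point): Transformer (mm): dark laminated steel core 52 by 30 by 46 high (x, y, z) with a copper-coloured winding 32 by 42 by 32 high; about 0.35 kg. Stands on the table; the point is its centre, 23 above its underside. Graspable across the winding, 42 mm along its y.
- heatsink_center (a point): Aluminium heat sink with six upright fins running along its x: (mm) 60 by 36 by 45 high (x, y, z), about 0.13 kg, base down and fins up on the table. The point is its centre, 22.5 above its underside. Graspable across the outer fins, 36 mm along its y.
- cap_tall_center (a point): Tall capacitor (mm): upright blue can with aluminium top, diameter 35, 70 high, about 0.09 kg. The point is its centre, 35 above its underside.
- cap_squat_center (a point): Squat spare capacitor, not needed and to be left alone: blue can with aluminium top, diameter 50 mm, 35 high. The point is its centre.
- tray_power: Fixed grey plastic kit tray, 120 by 140 mm (x by y), floor 4 thick, rim 4 thick, 16 high. Origin: centre of underside, on the table; z up. Slot along y at x = +44: 24 wide, walls 36 high, top 11 mm flared to a 35 mouth, 132 long. One open compartment beside it, 84 by 132 inside, centred at x = -14, y = 0.
- tray_amp: Fixed grey plastic kit tray, 120 by 160 mm (x by y), floor 4 thick, rim 4 thick, 16 high. Origin: centre of underside, on the table; z up. Slot along y at x = +44: 24 wide, walls 36 high, top 11 mm flared to a 35 mouth, 152 long. Two compartments beside it, parted by a 16 high wall: larger 84 by 84 inside, centred at x = -14, y = -34; smaller 84 by 64, centred at x = -14, y = +44.
- rack: Fixed aluminium stock rack, 100 by 130 mm (x by y), with two slots along its y, centred at x = -30 and x = +30 and shaped as those in the trays (walls 36 high), which hold the two modules at the start, either one in either slot. Origin: centre of its underside, on the table.
Mind the look-alikes: they are no part of the job. Leave any red look-alike of the part that bears module_narrow_center alone. Leave any purple look-alike of the part that bears module_wide_center alone.

How it is judged:
At the end, for the whole second after the job is handed in: Wide module and transformer in the one-compartment tray; narrow module, heat sink (larger) and tall capacitor (smaller compartment) in the other; modules in the slots; all on the tray floor (6 mm), upright within 0.12 rad, at rest; squat capacitor within 30 mm of its start (x of module_wide_center in the frame of tray_power between 0.032 and 0.056 m and y of module_wide_center in the frame of tray_power between -0.04 and 0.04 m and z of module_wide_center in the frame of tray_power between 0.0355 and 0.0475 m and angle between each of module_wide_center, transformer_center, module_narrow_center, heatsink_center, cap_tall_center's own z axis and vertical below 0.12 rad and linear speed of each of module_wide, transformer, module_narrow, heatsink, cap_tall below 0.03 m/s and x of transformer_center in the frame of tray_power between -0.056 and 0.028 m and y of transformer_center in the frame of tray_power between -0.066 and 0.066 m and z of transformer_center in the frame of tray_power between 0.021 and 0.033 m and x of module_narrow_center in the frame of tray_amp between 0.032 and 0.056 m and y of module_narrow_center in the frame of tray_amp between -0.06 and 0.06 m and z of module_narrow_center in the frame of tray_amp between 0.0355 and 0.0475 m and x of heatsink_center in the frame of tray_amp between -0.056 and 0.028 m and y of heatsink_center in the frame of tray_amp between -0.076 and 0.008 m and z of heatsink_center in the frame of tray_amp between 0.0205 and 0.0325 m and x of cap_tall_center in the frame of tray_amp between -0.056 and 0.028 m and y of cap_tall_center in the frame of tray_amp between 0.012 and 0.076 m and z of cap_tall_center in the frame of tray_amp between 0.033 and 0.045 m and distance of cap_squat_center from where it was at the start of the episode below 0.03 m); the robot touches nothing.
It fails at once if the squat spare capacitor is moved by more than 30 mm (distance of cap_squat_center from where it was at the start of the episode above 0.03 m).
It also fails if it takes over 131 s, if anything falls off the work surface, if the arm or the gripper's body presses on something with over 40 N, if the wrist force passes 120 N, or if a joint passes its speed limit or range.

## Robot

A 7-joint arm with a two-finger parallel gripper is mounted at the origin on the work surface. World frame = base frame: x ahead of the robot, y to its left, z up, the work surface at z = 0. Lengths are in m, angles in rad, forces in N, time in s.
With the tool pointing down it reaches from about 0.35 to 0.9 m from the base axis. Payload 19.9 kg.
Tool frame: the origin (TCP) lies on the mounting face of the last link; the fingertips stand 199 mm ahead of it and the grasp point (between the pads) lies 180 mm ahead of it (r.grasp_offset is the distance from the TCP to the grasp point, in m); z points along the fingers, y is the line along which they close (so a half turn about z gives the same grasp; the last joint's range is limited). The gripper opens to 94 mm and grips with 3 to 60 N. Pads are 16 mm wide; open, the fingers measure 119 mm over their backs; the gripper's body (75 mm by 177 mm) begins 78 mm behind the grasp point.
Start: joints at [-1.163, 0.417, -0.01, 1.614, 0.005, 1.111, -0.053], TCP at [0.272, 0.563, 0.405] pointing down, gripper open.
Joint ranges: [-2.81, 2.81], [-0.39, 2.02], [-1.27, 1.25], [0.06, 2.57], [-1.19, 4.33], [0.19, 2], [-2.82, 2.82]. Speed limits (rad/s): [1.89, 1.89, 2.39, 2.39, 3.01, 3.01, 3.01].

## Interface

Orientations are given as [roll, pitch, yaw] about the fixed x, y, z axes, in that order (R = Rz(yaw) Ry(pitch) Rx(roll)).
In Python, from rig import status, optics, job_done, r gives the robot as it stands.
- The arm moves only by the tool carry_out, never from a script. Its argument "increments" is a list of rows, each a list of 7 numbers: the shift along the tool's x, y, z in cm, then the turn, a rotation vector about the tool's x, y, z in rad, then the gripper command: -1 is fully open, 1 is shut, values between are in proportion. In form: [[dx, dy, dz, wx, wy, wz, jaw], ...]. A call has 1 to 12 rows; each row shifts and turns the commanded pose from where the row before left it, along the tool's axes as they then stand; what a row does not reach is not made up. A row lasts 1/8 s, in which the tool goes at most 62.5 mm and 10.7 degrees, less where a joint would pass 70% of its speed; a pose out of reach is approached as far as the arm can. A call is refused whole if a number of a shift passes 6.25 or a number of a turn 0.188, either way. A call with a gripper value outside its range is refused whole. The fingers move at their own pace and stop on an object; "force" is the grip in N (left out, the last holds). Time passes only in rows, so rows that do not move let the fingers close. It gives the time, the measured TCP pose, the force, the opening and the grip force at its end, in the units of the state.
- status.get_state(): the state, without advancing time (a new reading comes with each control period).
- optics.read_camera(name): name is "side" or "top"; returns a dict with "image" (384x512x3 uint8, red, green, blue), "K" (3x3 intrinsics, pixels), "eye" and "attitude" of the camera in the world. Camera axes: x right, y down, z forward; pixel columns grow to the right and rows downward; lengths in m; the calibration is good to about 2 mm. A picture is of the moment at which its call begins. There is no depth.
- job_done(): hands the job in; it is judged then, once.
The state is a dict: "time": time; "joint_pos": joint angles; "joint_vel": joint speeds; "effort": joint torques, N m; "tool_pos": TCP position; "orientation": TCP orientation; "contact_force": force on the tool from outside, world axes, zero at the start; "ft_torque": the same for the moment, N m; "finger_gap": finger opening in m; "finger_force": force on a finger pad.
Only numpy, scipy, OpenCV 4.12 (cv2) and the standard library are available. Lean on these libraries where they do the work, as an engineer would, in place of code of your own. Each camera call takes 0.05 s, during which the arm holds its last target. There are 200 camera calls.

## Working session

There is one attempt and no reset: what is moved stays moved. The work goes in short steps, Python scripts to look and compute and a tool call to move; the robot and the scene stay as the last step left them, time stands still between calls to the robot, and variables do not carry over. Pictures are saved under pics/ and viewed, at most 14 in all, crops included, and the job is handed in when it is done.

Besides the shell and the picture viewer there is one more tool, called after "Request:" as a command line: name --pt "numbers of a row" for each row, then --argument value for the rest. carry_out: Moves the arm, as the interface text tells. Its arguments: {"type":"object","properties":{"increments":{"type":"array","items":{"type":"array","items":{"type":"number"}}},"force":{"type":"number"}},"required":["increments"]}

```bash
mkdir -p pics; cat > h.py <<'E'
import numpy as np, cv2
from rig import status, optics, job_done, r
from scipy.spatial.transform import Rotation as R
def cam(n):
    c=optics.read_camera(n); return c
def save(c,fn): cv2.imwrite('pics/'+fn,cv2.cvtColor(c['image'] if isinstance(c,dict) else c,cv2.COLOR_RGB2BGR))
E
python3 - <<'E'
from h import *
for n in('top','side'):
    c=cam(n); save(c,n+'0.png'); print(n,c['K'],c['eye'],c['attitude']); np.save(n+'0.npy',c['image'])
s=status.get_state(); print(s)
E
```

```text
top [[442.0035226    0.         248.26487907]
 [  0.         442.0035226  189.46474775]
 [  0.           0.           1.        ]] [0.28720813 0.08678097 1.42951589] [-2.94590644  0.00582244 -1.59926313]
side [[469.63615563   0.         261.80301138]
 [  0.         469.63615563 188.11618895]
 [  0.           0.           1.        ]] [ 0.43330751 -0.86542959  0.66386803] [-2.13847627  0.01555329 -0.12659187]
{'time': 0.1, 'joint_pos': array([-1.16253197,  0.41788284, -0.01029351,  1.61410391,  0.00468481,
        1.11068729, -0.05300633]), 'joint_vel': array([-5.94393106e-04, -4.25739268e-04,  1.89143196e-03, -2.07315618e-05,
        1.13084195e-05, -2.56510631e-04,  1.35079065e-03]), 'effort': array([ 1.80485928e-03, -8.52574682e+01,  6.40521124e-01, -4.26699722e+01,
       -4.87594237e-02,  1.62824040e-02, -2.34055719e-06]), 'tool_pos': array([0.27166599, 0.56273628, 0.40411162]), 'orientation': array([-3.14053770e+00,  7.40832930e-05,  2.69181452e+00]), 'contact_force': array([0.03436383, 1.18142346, 0.49110427]), 'ft_torque': array([-0.02174957,  0.02899851,  0.02344731]), 'finger_force': 0.0, 'finger_gap': 0.09392885921073241}
```

View pics/top0.png

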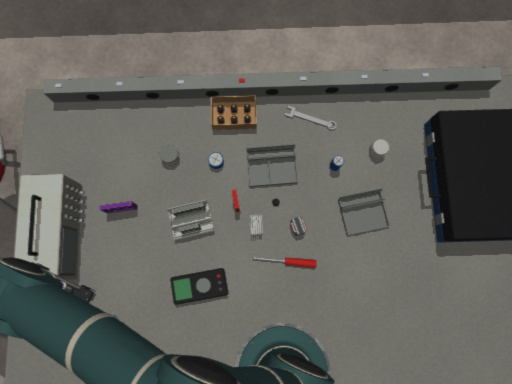

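View pics/side0.png

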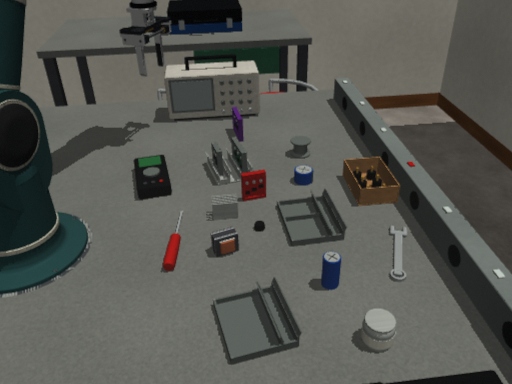

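Top view: the rack is at (191,221) with two modules, the heat sink at (257,226) and the transformer at (298,227). Tray_amp (with divider) is at (272,167) and tray_power at (364,212). The tall cap is at (337,163) and the squat cap at (216,160). Look-alikes are the red module at (236,200) and the purple one at (118,207). The wanted modules are therefore the two in the rack, which I'll check in a crop.

```bash
python3 - <<'E'
from h import *
t=np.load('top0.npy');
save(cv2.resize(t[135:255,155:415],None,fx=3,fy=3,interpolation=cv2.INTER_CUBIC),'tc.png')
s=np.load('side0.npy')
save(cv2.resize(s[95:265,195:350],None,fx=3.5,fy=3.5,interpolation=cv2.INTER_CUBIC),'sc.png')
E
```

```text
(no output)
```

View pics/tc.png

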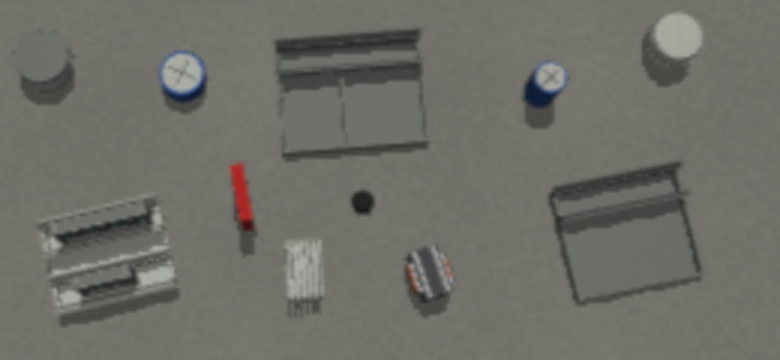

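View pics/sc.png

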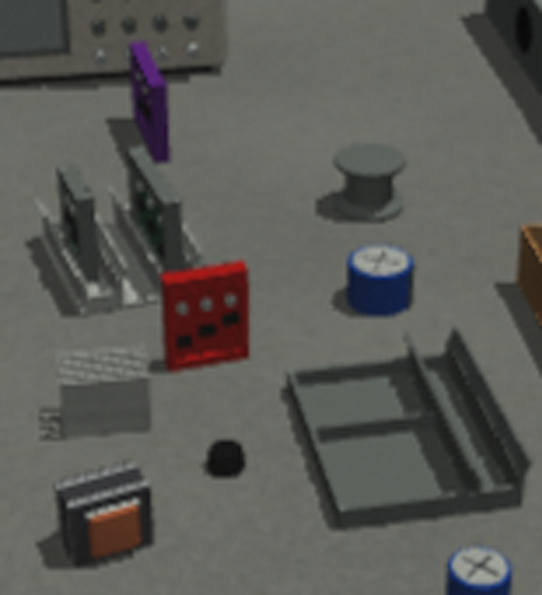

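The crops confirm it. The wide green module is in the rack's far slot and the narrow one in the near slot, while the red and purple look-alikes stand apart. In the small-view tray the divider puts the smaller compartment on the left (+y). Both trays have their slot on the far side. Now positions.

```bash
cat >> h.py <<'E'
def ray(c,u,v):
    d=R.from_euler('xyz',c['attitude']).as_matrix()@np.linalg.inv(c['K'])@np.array([u,v,1.]); return np.array(c['eye']),d
def onz(c,u,v,z):
    e,d=ray(c,u,v); return e+d*(z-e[2])/d[2]
E
python3 - <<'E'
from h import *
np.set_printoptions(precision=4,suppress=True)
c=cam('top'); s=cam('side')
T=lambda u,v,z: onz(c,(u+.5)/3-.5+155,(v+.5)/3-.5+135,z)
S=lambda u,v,z: onz(s,(u+.5)/3.5-.5+195,(v+.5)/3.5-.5+95,z)
def frame(pts,names):
    for p,n in zip(pts,names): print(n,p)
# local fits: known local points -> world (2D rigid)
def fit(loc,w,n):
    loc=np.array(loc,float);w=np.array(w)[:,:2]
    a,b=loc-loc.mean(0),w-w.mean(0)
    th=np.arctan2((a[:,0]*b[:,1]-a[:,1]*b[:,0]).sum(),(a*b).sum())
    M=np.array([[np.cos(th),-np.sin(th)],[np.sin(th),np.cos(th)]])
    t=w.mean(0)-M@loc.mean(0); print(n,t,'yaw',th,'res mm',((loc@M.T+t-w)*1000).round(1).tolist())
fit([[-.06,.08],[-.06,-.08],[.06,.08],[.06,-.08]],[T(285,155,.016),T(427,146,.016),T(277,41,.036),T(419,30,.036)],'amp')
fit([[-.06,.07],[-.06,-.07],[.06,.07],[.06,-.07]],[T(580,302,.016),T(700,277,.016),T(550,190,.036),T(680,165,.036)],'pow')
fit([[.05,.065],[.05,-.065],[-.05,.065],[-.05,-.065]],[T(40,222,.036),T(155,198,.036),T(58,318,.036),T(176,291,.036)],'rack')
print('wide side',S(133,153,.079),S(173,205,.079)); print('narrow side',S(62,170,.079),S(93,195,.079))
im=c['image'].astype(int); hsv=cv2.cvtColor(c['image'],cv2.COLOR_RGB2HSV)
def comp(m,box,n,z):
    x0,y0,x1,y1=box; k=np.zeros(m.shape,np.uint8); k[y0:y1,x0:x1]=m[y0:y1,x0:x1]
    v,u=np.nonzero(k); p=np.array([onz(c,a,b,z)[:2] for a,b in zip(u,v)])
    (rc,sz,an)=cv2.minAreaRect((p*1000).astype(np.float32)); print(n,len(u),'mean',p.mean(0),'rect',np.round(rc,1),np.round(sz,1),round(an,1)); return p
bright=(im.min(2)>125)
comp(bright,(245,210,270,237),'hs',.045)
comp(im.min(2)>115,(325,150,350,172),'tall',.07)
comp(im.min(2)>115,(205,150,228,172),'squat',.035)
org=(im[...,0]-im[...,2]>35)
p=comp(org,(285,212,310,240),'org',.039)
m=p[:,1]>p[:,1].mean(); print(p[m].mean(0),p[~m].mean(0))
tc=cv2.resize(np.load('top0.npy')[205:250,240:315],None,fx=10,fy=10,interpolation=cv2.INTER_CUBIC); save(tc,'tr.png')
E
```

```text
amp [0.6427 0.0071] yaw 0.04109811198478024 res mm [[1.6, 2.4], [2.8, -2.6], [-1.6, 2.3], [-2.8, -2.2]]
pow [ 0.4796 -0.2805] yaw 0.17589827390862398 res mm [[-0.7, 4.7], [0.9, -3.4], [-0.8, -2.0], [0.7, 0.8]]
rack [0.4693 0.2733] yaw 0.1922782982551307 res mm [[-2.8, 1.9], [-0.2, -3.1], [1.4, 2.4], [1.5, -1.1]]
wide side [0.4923 0.3134 0.079 ] [0.5156 0.2217 0.079 ]
narrow side [0.4352 0.2925 0.079 ] [0.4569 0.2471 0.079 ]
hs 215 mean [0.45   0.0663] rect [450.5  65.9] [37.7 56.8] 88.3
tall 67 mean [ 0.6432 -0.2009] rect [ 643.6 -200.4] [25.4 26.6] 86.2
squat 132 mean [0.6692 0.1924] rect [668.4 192.6] [39.2 40.6] 89.1
org 13 mean [ 0.4391 -0.053 ] rect [443.8 -65.1] [20.8 43.2] 15.8
[ 0.438  -0.0468] [ 0.4451 -0.0871]
```

View pics/tr.png

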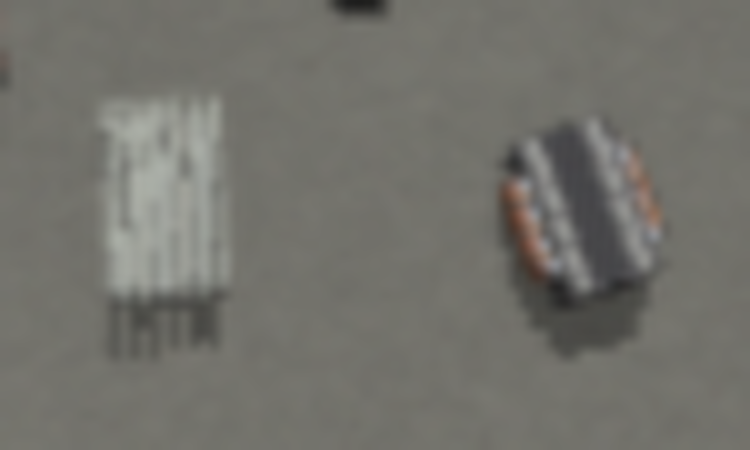

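The close crop shows the heat sink top centred at about (164,196), fins vertical. The transformer top is at about (581,210), leaning about 19°, with copper on its left and right sides. All sizes agree with the task within a few mm. I'll write a move helper and start.

```bash
cat >> h.py <<'E'
def rel(x,y,z,yaw):
    "grasp-point target -> turn about tool axes, then shift in cm in tool axes after the turn"
    s=status.get_state(); R0=R.from_euler('xyz',s['orientation']); 
    R1=R.from_euler('xyz',[np.pi,0,yaw]); g=np.array([x,y,z])+[0,0,r.grasp_offset]-s['tool_pos']
    print('turn',(R0.inv()*R1).as_rotvec().round(3),'shift cm',(R1.inv().apply(g)*100).round(2))
def st():
    s=status.get_state(); R0=R.from_euler('xyz',s['orientation'])
    print('t',round(s['time'],2),'grasp',(np.array(s['tool_pos'])+R0.apply([0,0,r.grasp_offset])).round(4),'ori',s['orientation'].round(3),'gap',round(s['finger_gap'],4),'ff',round(s['finger_force'],1),'F',s['contact_force'].round(1),'q',s['joint_pos'].round(2))
E
python3 - <<'E'
from h import *
np.set_printoptions(precision=4,suppress=True)
c=cam('top')
T=lambda u,v,z: onz(c,(u+.5)/10-.5+240,(v+.5)/10-.5+205,z)
print('tr',T(581,210,.046)); a,b=T(607,285,.046),T(555,135,.046); print(np.arctan2((b-a)[1],(b-a)[0]),np.linalg.norm(b-a))
print('hs',T(164,196,.045)); a,b=T(167,293,.045),T(160,98,.045); print(np.arctan2((b-a)[1],(b-a)[0]),np.linalg.norm(b-a))
rel(.502,.270,.20,1.77); st()
E
```

```text
tr [ 0.4416 -0.0646  0.046 ]
0.2844557127487775 0.04964618061925363
hs [0.4499 0.066  0.045 ]
0.0039189532061219235 0.06158369942144869
turn [-0.001  0.     0.922] shift cm [-33.26  16.78   2.39]
t 0.25 grasp [0.2717 0.5627 0.2239] ori [-3.141  0.     2.692] gap 0.0941 ff 0.0 F [0.6 0.  1.1] q [-1.16  0.42 -0.01  1.61  0.    1.11 -0.05]
```

Request:
carry_out --pt "0 0 0 0 0 0.184 -0.1" --pt "0 0 0 0 0 0.184 -0.1" --pt "0 0 0 0 0 0.184 -0.1" --pt "0 0 0 0 0 0.184 -0.1" --pt "0 0 0 0 0 0.184 -0.1" --pt "-5.5 2.8 0 0 0 0 -0.1" --pt "-5.5 2.8 0 0 0 0 -0.1" --pt "-5.5 2.8 0 0 0 0 -0.1" --pt "-5.5 2.8 0 0 0 0 -0.1" --pt "-5.5 2.8 0 0 0 0 -0.1" --pt "-5.5 2.8 0 0 0 0 -0.1" --pt "0 0 0 0 0 0 -0.1"

```text
time: 1.75
tool_pos: [0.5047, 0.2687, 0.4048]
orientation: [3.141, 0.001, 1.765]
contact_force: [-0.3, 0.8, -0.6]
finger_gap: 0.052
finger_force: 0.0
```

```bash
python3 - <<'E'
from h import *
c=cam('side'); rel(.502,.270,.063,1.77); st()
save(cv2.resize(c['image'][60:220,170:310],None,fx=3.5,fy=3.5,interpolation=cv2.INTER_CUBIC),'a1.png')
E
```

```text
turn [ 0.     0.001 -0.002] shift cm [-0.09 -0.15 16.12]
t 1.8 grasp [0.5033 0.2711 0.2242] ori [3.142e+00 1.000e-03 1.768e+00] gap 0.0516 ff 0.0 F [-1.4  1.   0.1] q [-0.8   0.33  0.32  1.76 -0.12  1.07 -0.25]
```

View pics/a1.png

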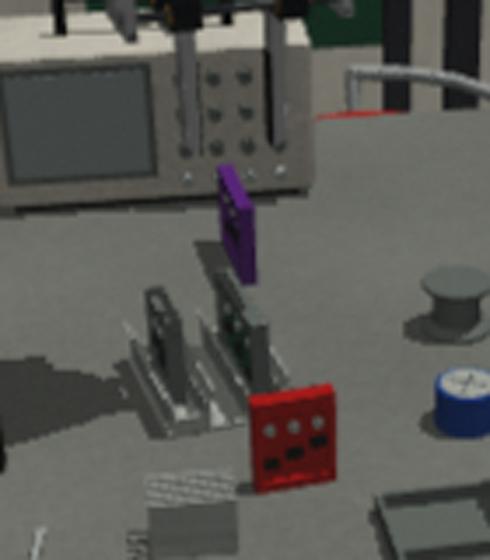

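Picture: the open fingers are above the wide module, centred over it at about (230,150). Descend and grip.

Request:
carry_out --pt "-0.1 -0.15 4 0 0 0 -0.1" --pt "0 0 4 0 0 0 -0.1" --pt "0 0 4 0 0 0 -0.1" --pt "0 0 2 0 0 0 -0.1" --pt "0 0 1.5 0 0 0 -0.1" --pt "0 0 0.6 0 0 0 -0.1" --pt "0 0 0 0 0 0 -0.1" --pt "0 0 0 0 0 0 1" --pt "0 0 0 0 0 0 1" --pt "0 0 0 0 0 0 1" --pt "0 0 0 0 0 0 1" --pt "0 0 0 0 0 0 1" --force 25

```text
time: 3.3
tool_pos: [0.501, 0.2717, 0.2438]
orientation: [3.141, -0.0, 1.772]
contact_force: [0.5, -0.0, 2.1]
finger_gap: 0.0139
finger_force: 25.0
```

Request:
carry_out --pt "0 0 0 0 0 0 1" --pt "0 0 -1 0 0 0 1" --pt "0 0 -2 0 0 0 1" --pt "0 0 -4 0 0 0 1" --pt "0 0 -5 0 0 0 1" --pt "0 0 -3 0 0 0 1" --pt "0 0 0 0 0 0 1"

```text
time: 4.18
tool_pos: [0.5012, 0.2717, 0.3962]
orientation: [3.138, -0.002, 1.772]
contact_force: [0.0, -0.1, -2.0]
finger_gap: 0.0138
finger_force: 25.0
```

```bash
python3 - <<'E'
from h import *
c=cam('side'); t=cam('top'); st()
a=cv2.resize(c['image'][50:200,160:300],(560,600),interpolation=cv2.INTER_CUBIC)
save(a,'a2.png')
# tray yaw .176 slot centre
y=.176; M=np.array([[np.cos(y),-np.sin(y)],[np.sin(y),np.cos(y)]]); print('slot',M@[.044,0]+[.4796,-.2805])
E
```

```text
t 4.28 grasp [0.5006 0.2716 0.2131] ori [-3.141  0.     1.772] gap 0.0142 ff 25.0 F [-0.3  0.2 -2. ] q [-0.81  0.34  0.32  1.78 -0.12  1.05 -0.24]
slot [ 0.52292029 -0.27279592]
```

View pics/a2.png

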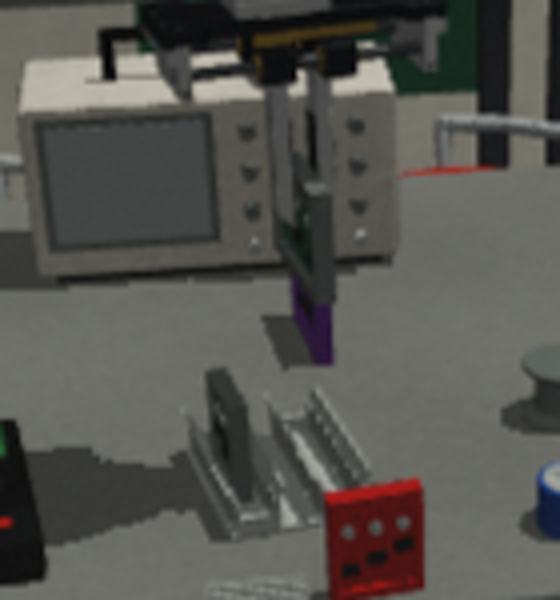

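Picture: the wide module is held upright between the fingers at about (305,240); the rack's far slot is empty. Now to tray_power's slot.

```bash
python3 - <<'E'
from h import *
rel(.523,-.273,.20,1.747)
s=cam('side'); Rw=R.from_euler('xyz',s['attitude']).as_matrix()
y=.176; M=np.array([[np.cos(y),-np.sin(y)],[np.sin(y),np.cos(y)]])
im=cv2.resize(s['image'][260:384,190:340],None,fx=4,fy=4,interpolation=cv2.INTER_CUBIC).copy()
for l in [(-.06,.07,.016),(-.06,-.07,.016),(.06,.07,.036),(.06,-.07,.036),(.0275,.07,.036),(.0275,-.07,.036)]:
    p=np.append(M@l[:2]+[.4796,-.2805],l[2]); q=s['K']@Rw.T@(p-s['eye']); q=q[:2]/q[2]
    cv2.circle(im,tuple(int(k) for k in ((q-[190,260])*4+1.5)),3,(255,0,0),-1)
save(im,'a3.png')
E
```

```text
turn [-0.     0.     0.025] shift cm [-54.01  -7.35   1.31]
```

View pics/a3.png

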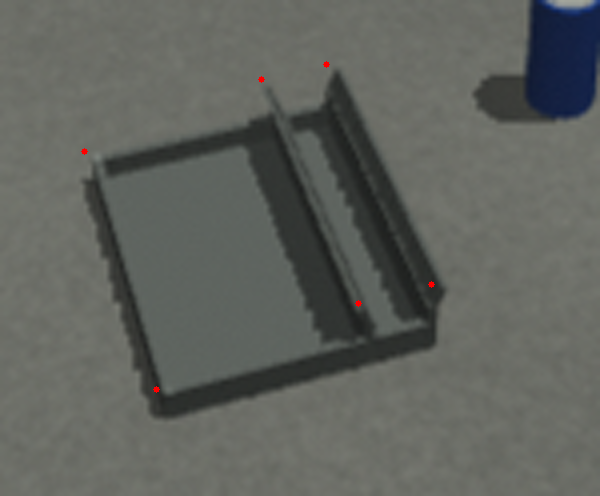

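Picture: the drawn corners lie about 11 px left and 6 px above the real ones (4x crop). That puts the tray about 5 mm more in +x in this view, so I'll split the difference at (.5255, -.2745) and check from near.

Request:
carry_out --pt "-2.2 -0.33 0 0 0 0.025 1" --pt "-4 -0.5 0 0 0 0 1" --pt "-5.5 -0.7 0 0 0 0 1" --pt "-6 -0.8 0 0 0 0 1" --pt "-6 -0.8 0 0 0 0 1" --pt "-6 -0.8 0 0 0 0 1" --pt "-6 -0.8 0 0 0 0 1" --pt "-6 -0.8 0 0 0 0 1" --pt "-5.5 -0.7 0 0 0 0 1" --pt "-4 -0.5 0 0 0 0 1" --pt "-3 -0.4 0 0 0 0 1" --pt "0 0 0 0 0 0 1"

```text
time: 5.82
tool_pos: [0.5247, -0.2773, 0.3928]
orientation: [-3.14, 0.001, 1.742]
contact_force: [-0.7, 0.7, -0.7]
finger_gap: 0.0141
finger_force: 25.0
```

```bash
python3 - <<'E'
from h import *
st(); rel(.5255,-.2745,.105,1.747)
E
```

```text
t 5.83 grasp [ 0.5244 -0.2775  0.2124] ori [-3.140e+00  1.000e-03  1.742e+00] gap 0.0141 ff 25.0 F [-0.7  0.7 -0.7] q [-0.    0.42  0.57  1.72 -0.25  1.07  0.82]
turn [-0.002  0.001 -0.005] shift cm [ 0.26  0.13 10.74]
```

Request:
carry_out --pt "0.26 0.13 2.5 0 0 0 1" --pt "0 0 4 0 0 0 1" --pt "0 0 3 0 0 0 1" --pt "0 0 1.2 0 0 0 1" --pt "0 0 0 0 0 0 1" --pt "0 0 0 0 0 0 1"

```text
time: 6.58
tool_pos: [0.5272, -0.2717, 0.2878]
orientation: [3.14, 0.001, 1.747]
contact_force: [-0.4, -0.5, -1.3]
finger_gap: 0.014
finger_force: 25.0
```

```bash
python3 - <<'E'
from h import *
st()
s=cam('side'); t=cam('top')
a=cv2.resize(s['image'][235:375,200:320],(480,560),interpolation=cv2.INTER_CUBIC)
b=cv2.resize(t['image'][170:260,325:395],(320,560)[:2],interpolation=cv2.INTER_CUBIC)
save(np.hstack([a,cv2.resize(b,(320,411)) if 0 else b]),'a4.png')
E
```

```text
t 6.58 grasp [ 0.5275 -0.2718  0.1074] ori [3.140e+00 1.000e-03 1.747e+00] gap 0.014 ff 25.0 F [-0.4 -0.5 -1.3] q [ 0.04  0.54  0.51  1.81 -0.33  0.88  0.88]
```

View pics/a4.png

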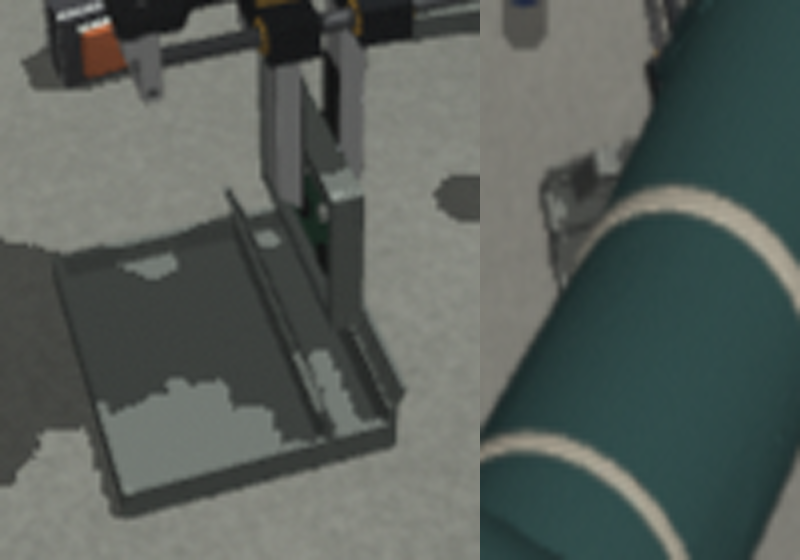

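Picture: the module hangs over the slot, its lower near edge at about (345,330), between the inner wall top (322,432) and the outer wall top (402,390). Measuring both in this one view.

```bash
python3 - <<'E'
from h import *
np.set_printoptions(precision=4,suppress=True)
s=cam('side'); S=lambda u,v,z: onz(s,200+(u+.5)/4-.5,235+(v+.5)/4-.5,z)
y=.176; M=np.array([[np.cos(y),-np.sin(y)],[np.sin(y),np.cos(y)]])
L=lambda p:(p[:2]-[.4796,-.2805])@M
for n,p in dict(innerF=S(325,432,.036),outerF=S(402,390,.036),innerB=S(229,190,.036),rimL=S(120,495,.016),rimB=S(56,258,.016),modtopL=S(332,195,.124),modtopR=S(362,193,.124),modbotL=S(332,325,.049),modbotR=S(361,328,.049)).items(): print(n,p[:2],L(p))
st()
E
```

```text
innerF [ 0.5194 -0.3594] [ 0.0254 -0.0846]
outerF [ 0.5548 -0.3425] [ 0.0632 -0.0742]
innerB [ 0.4969 -0.2143] [0.0286 0.0621]
rimL [ 0.434  -0.3628] [-0.0593 -0.0731]
rimB [ 0.4133 -0.2269] [-0.0559  0.0644]
modtopL [ 0.529  -0.3144] [ 0.0427 -0.042 ]
modtopR [ 0.5412 -0.315 ] [ 0.0546 -0.0447]
modbotL [ 0.5295 -0.315 ] [ 0.0431 -0.0427]
modbotR [ 0.5415 -0.3184] [ 0.0543 -0.0481]
t 6.72 grasp [ 0.5275 -0.2717  0.1072] ori [3.14  0.001 1.747] gap 0.0142 ff 25.0 F [ 0.1  0.4 -1.9] q [ 0.04  0.54  0.51  1.81 -0.33  0.88  0.88]
```

Request:
carry_out --pt "-0.6 -0.2 0 0 0 0 1" --pt "0 0 1 0 0 0 1" --pt "0 0 1 0 0 0 1" --pt "0 0 0.8 0 0 0 1" --pt "0 0 0.6 0 0 0 1" --pt "0 0 0.4 0 0 0 1" --pt "0 0 0.3 0 0 0 1" --pt "0 0 0 0 0 0 1" --pt "0 0 0 0 0 0 1"

```text
time: 7.85
tool_pos: [0.5262, -0.2779, 0.2459]
orientation: [3.141, 0.0, 1.747]
contact_force: [0.5, 0.0, -1.2]
finger_gap: 0.0138
finger_force: 25.0
```

```bash
python3 - <<'E'
from h import *
st()
E
```

```text
t 7.85 grasp [ 0.5263 -0.2779  0.0655] ori [3.141 0.    1.747] gap 0.0138 ff 25.0 F [ 0.5  0.  -1.2] q [ 0.07  0.6   0.48  1.82 -0.37  0.8   0.92]
```

Request:
carry_out --pt "0 0 0.12 0 0 0 1" --pt "0 0 0 0 0 0 0.1" --pt "0 0 0 0 0 0 0.1" --pt "0 0 0 0 0 0 0.1" --pt "0 0 0 0 0 0 0.1" --pt "0 0 -1.5 0 0 0 0.1" --pt "0 0 -4 0 0 0 0.1" --pt "0 0 -5 0 0 0 0.1" --pt "0 0 -3 0 0 0 0.1"

```text
time: 8.98
tool_pos: [0.526, -0.2781, 0.3829]
orientation: [3.139, 0.001, 1.746]
contact_force: [0.2, 0.3, 0.5]
finger_gap: 0.0423
finger_force: 0.0
```

```bash
python3 - <<'E'
from h import *
st(); rel(.443,.269,.20,1.77)
E
```

```text
t 8.97 grasp [ 0.5265 -0.2783  0.2025] ori [3.139e+00 1.000e-03 1.746e+00] gap 0.0423 ff 0.0 F [0.2 0.3 0.5] q [ 0.    0.43  0.56  1.73 -0.26  1.05  0.83]
turn [ 0.002  0.001 -0.024] shift cm [55.27  2.69  0.25]
```

Request:
carry_out --pt "2.5 0.1 0 0 0 -0.024 0" --pt "4.5 0.2 0 0 0 0 0" --pt "5.5 0.3 0 0 0 0 0" --pt "6 0.3 0 0 0 0 0" --pt "6 0.3 0 0 0 0 0" --pt "6 0.3 0 0 0 0 0" --pt "6 0.3 0 0 0 0 0" --pt "6 0.3 0 0 0 0 0" --pt "5.5 0.25 0 0 0 0 0" --pt "4.5 0.2 0 0 0 0 0" --pt "2.8 0.1 0 0 0 0 0" --pt "0 0 0 0 0 0 0"

```text
time: 10.48
tool_pos: [0.4423, 0.2711, 0.3802]
orientation: [3.141, -0.0, 1.774]
contact_force: [-0.4, -0.2, 0.2]
finger_gap: 0.0471
finger_force: 0.0
```

Request:
carry_out --pt "0 0 0 0 0 0 0" --pt "0 0 3.5 0 0 0 0" --pt "0 0 0 0 0 0 0"

```text
time: 10.85
tool_pos: [0.4427, 0.2682, 0.3434]
orientation: [-3.139, 0.002, 1.769]
contact_force: [0.1, 0.8, 0.7]
finger_gap: 0.047
finger_force: 0.0
```

```bash
python3 - <<'E'
from h import *
st(); rel(.443,.269,.063,1.77)
c=cam('side');t=cam('top')
a=cv2.resize(c['image'][80:220,180:285],(420,560),interpolation=cv2.INTER_CUBIC)
b=cv2.resize(t['image'][160:260,325:400],(375,500),interpolation=cv2.INTER_CUBIC)
save(np.hstack([a,np.vstack([b,np.zeros((60,375,3),np.uint8)])]),'a5.png')
E
```

```text
t 10.85 grasp [0.4423 0.2677 0.163 ] ori [-3.139e+00  2.000e-03  1.769e+00] gap 0.047 ff 0.0 F [0.1 0.8 0.7] q [-0.86  0.31  0.3   1.95 -0.11  0.91 -0.3 ]
turn [-0.003  0.002 -0.001] shift cm [ 0.08  0.05 10.  ]
```

View pics/a5.png

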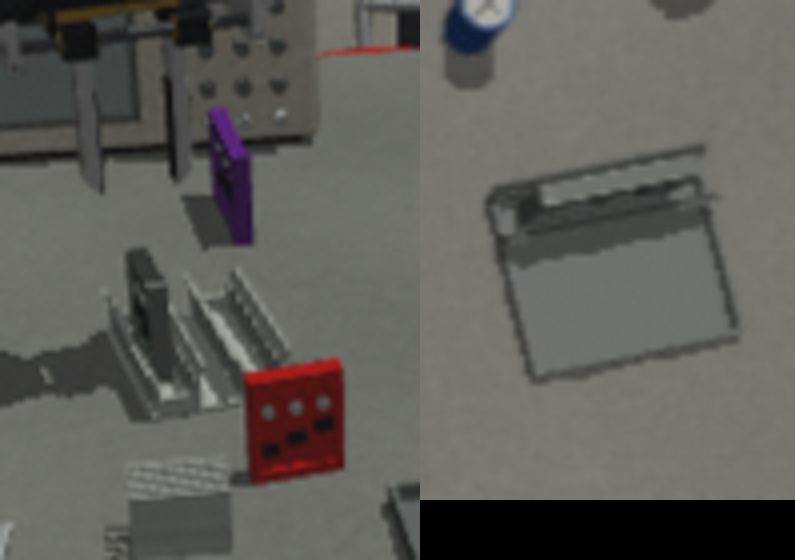

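Picture: right side, the wide module stands in tray_power's slot at about (620,195). Left side, the fingers straddle the narrow module at about (148,265), nearly centred. Descend and grip.

Request:
carry_out --pt "0.1 0.2 2 0 0 0 0" --pt "0 0 3 0 0 0 0" --pt "0 0 2.5 0 0 0 0" --pt "0 0 1.5 0 0 0 0" --pt "0 0 0.8 0 0 0 0" --pt "0 0 0.2 0 0 0 0" --pt "0 0 0 0 0 0 1" --pt "0 0 0 0 0 0 1" --pt "0 0 0 0 0 0 1" --pt "0 0 0 0 0 0 1" --pt "0 0 0 0 0 0 1" --pt "0 0 0 0 0 0 1" --force 25

```text
time: 12.45
tool_pos: [0.4447, 0.2709, 0.2447]
orientation: [3.141, -0.0, 1.771]
contact_force: [-0.8, -0.6, 5.1]
finger_gap: 0.0138
finger_force: 25.0
```

Request:
carry_out --pt "0 0 0 0 0 0 1" --pt "0 0 -1 0 0 0 1" --pt "0 0 -2 0 0 0 1" --pt "0 0 -4 0 0 0 1" --pt "0 0 -5 0 0 0 1" --pt "0 0 -3 0 0 0 1" --pt "0 0 0 0 0 0 1"

```text
time: 13.32
tool_pos: [0.4448, 0.2709, 0.3969]
orientation: [3.138, -0.002, 1.771]
contact_force: [0.5, 0.2, -1.6]
finger_gap: 0.0143
finger_force: 25.0
```

```bash
python3 - <<'E'
from h import *
st()
s=cam('side'); Rw=R.from_euler('xyz',s['attitude']).as_matrix()
y=.041; M=np.array([[np.cos(y),-np.sin(y)],[np.sin(y),np.cos(y)]])
p=M@[.044,0]+[.6427,.0071]; print('slot',p); rel(*p,.20,1.612)
im=cv2.resize(s['image'][180:255,265:355],None,fx=6,fy=6,interpolation=cv2.INTER_CUBIC).copy()
for l in [(-.06,.08,.016),(-.06,-.08,.016),(.06,.08,.036),(.06,-.08,.036),(.0275,.08,.036),(.0275,-.08,.036)]:
    p=np.append(M@l[:2]+[.6427,.0071],l[2]); q=s['K']@Rw.T@(p-s['eye']); q=q[:2]/q[2]
    cv2.circle(im,tuple(int(k) for k in ((q-[265,180])*6+2.5)),3,(255,0,0),-1)
save(im,'a6.png')
E
```

```text
t 13.32 grasp [0.4454 0.2714 0.2165] ori [ 3.138e+00 -2.000e-03  1.771e+00] gap 0.0143 ff 25.0 F [ 0.5  0.2 -1.6] q [-0.88  0.24  0.31  1.89 -0.09  1.02 -0.32]
slot [0.68666302 0.00890349]
turn [ 0.001 -0.001  0.159] shift cm [-27.17  23.12   1.49]
```

View pics/a6.png

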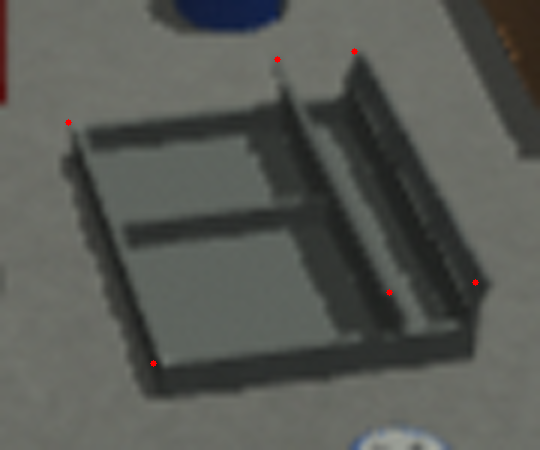

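Picture: the corners agree within about 10 px of this 6x crop, so the tray lies about 2-3 mm farther in +x. Slot target set to (.688, .008).

Request:
carry_out --pt "0 0 0 0 0 0.159 1" --pt "-1.5 1.2 0 0 0 0 1" --pt "-3 2.6 0 0 0 0 1" --pt "-4 3.5 0 0 0 0 1" --pt "-4 3.5 0 0 0 0 1" --pt "-4 3.5 0 0 0 0 1" --pt "-4 3.5 0 0 0 0 1" --pt "-3.5 2.8 0 0 0 0 1" --pt "-2.2 1.8 0 0 0 0 1" --pt "-1.1 0.9 0 0 0 0 1" --pt "0 0 0 0 0 0 1" --pt "0 0 0 0 0 0 1"

```text
time: 14.88
tool_pos: [0.6881, 0.0089, 0.3942]
orientation: [-3.141, -0.001, 1.613]
contact_force: [-0.3, 0.4, -0.4]
finger_gap: 0.0136
finger_force: 25.0
```

```bash
python3 - <<'E'
from h import *
st(); rel(.688,.008,.107,1.612)
E
```

```text
t 14.88 grasp [0.688  0.009  0.2138] ori [-3.141e+00 -1.000e-03  1.613e+00] gap 0.0136 ff 25.0 F [-0.3  0.4 -0.4] q [-0.35  0.57  0.43  1.46 -0.25  1.16  0.17]
turn [-0.001 -0.001  0.001] shift cm [-9.000e-02 -1.000e-02  1.068e+01]
```

Request:
carry_out --pt "-0.1 0 2.5 0 0 0 1" --pt "0 0 4 0 0 0 1" --pt "0 0 3 0 0 0 1" --pt "0 0 1.2 0 0 0 1" --pt "0 0 0 0 0 0 1" --pt "0 0 0 0 0 0 1"

```text
time: 15.62
tool_pos: [0.6889, 0.0068, 0.2889]
orientation: [3.14, 0.0, 1.612]
contact_force: [0.8, 0.3, -1.2]
finger_gap: 0.0137
finger_force: 25.0
```

```bash
python3 - <<'E'
from h import *
st()
s=cam('side'); np.save('s7.npy',s['image'])
save(cv2.resize(s['image'][150:255,265:355],None,fx=5.5,fy=5.5,interpolation=cv2.INTER_CUBIC),'a7.png')
E
```

```text
t 15.62 grasp [0.6893 0.0068 0.1085] ori [3.14  0.    1.612] gap 0.0137 ff 25.0 F [ 0.8  0.3 -1.2] q [-0.32  0.68  0.4   1.54 -0.3   0.98  0.2 ]
```

View pics/a7.png

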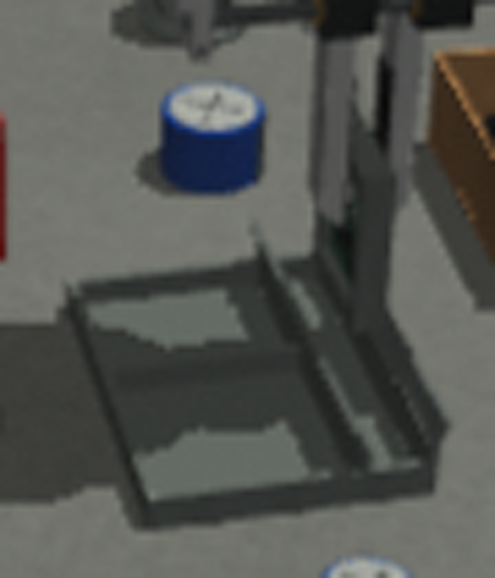

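Picture: the module's lower near edge is at about (355–388, 325). The inner wall top runs (255,225)–(355,465) and the outer wall's near end is at (443,425). Compare in this view.

```bash
python3 - <<'E'
from h import *
np.set_printoptions(precision=4,suppress=True)
s=cam('side'); S=lambda u,v,z: onz(s,265+(u+.5)/5.5-.5,150+(v+.5)/5.5-.5,z)
y=.041; M=np.array([[np.cos(y),-np.sin(y)],[np.sin(y),np.cos(y)]])
L=lambda p:(p[:2]-[.6427,.0071])@M
for n,p in dict(innerF=S(357,445,.036),outerF=S(443,425,.036),innerB=S(256,225,.036),rimL=S(140,500,.016),rimB=S(70,283,.016),modtopL=S(357,180,.124),modtopR=S(391,180,.124),modbotL=S(354,322,.049),modbotR=S(387,325,.049)).items(): print(n,L(p))
E
```

```text
innerF [ 0.0254 -0.0874]
outerF [ 0.0627 -0.0813]
innerB [0.027  0.0754]
rimL [-0.0604 -0.0809]
rimB [-0.0578  0.0748]
modtopL [ 0.0362 -0.032 ]
modtopR [ 0.0493 -0.0345]
modbotL [ 0.0423 -0.0234]
modbotR [ 0.055  -0.0281]
```

Request:
carry_out --pt "0 -0.1 0 0 0 0 1" --pt "0 0 1 0 0 0 1" --pt "0 0 1 0 0 0 1" --pt "0 0 0.8 0 0 0 1" --pt "0 0 0.6 0 0 0 1" --pt "0 0 0.4 0 0 0 1" --pt "0 0 0.3 0 0 0 1" --pt "0 0 0 0 0 0 1" --pt "0 0 0 0 0 0 1"

```text
time: 16.85
tool_pos: [0.6877, 0.0066, 0.2467]
orientation: [3.141, 0.0, 1.612]
contact_force: [-0.1, 0.2, 0.4]
finger_gap: 0.0141
finger_force: 25.0
```

```bash
python3 - <<'E'
from h import *
st()
E
```

```text
t 16.85 grasp [0.6877 0.0066 0.0663] ori [3.141 0.    1.612] gap 0.0141 ff 25.0 F [-0.1  0.2  0.4] q [-0.31  0.73  0.38  1.56 -0.32  0.91  0.22]
```

Request:
carry_out --pt "0 0 0.12 0 0 0 1" --pt "0 0 0 0 0 0 0.1" --pt "0 0 0 0 0 0 0.1" --pt "0 0 0 0 0 0 0.1" --pt "0 0 0 0 0 0 0.1" --pt "0 0 -1.5 0 0 0 0.1" --pt "0 0 -4 0 0 0 0.1" --pt "0 0 -5 0 0 0 0.1" --pt "0 0 -3 0 0 0 0.1" --pt "0 0 0 0 0 0 0.1"

```text
time: 18.1
tool_pos: [0.6879, 0.0064, 0.384]
orientation: [3.137, -0.0, 1.612]
contact_force: [-0.8, 0.0, 0.4]
finger_gap: 0.0421
finger_force: 0.0
```

```bash
python3 - <<'E'
from h import *
st(); rel(.4505,.066,.15,np.pi); rel(.4505,.066,.15,0)
E
```

```text
t 18.1 grasp [0.6888 0.0064 0.2036] ori [ 3.137 -0.     1.612] gap 0.0421 ff 0.0 F [-0.8  0.   0.4] q [-0.34  0.58  0.43  1.47 -0.26  1.14  0.17]
turn [ 0.004  0.004 -1.53 ] shift cm [23.74  5.96  5.36]
turn [ 0.004 -0.004  1.612] shift cm [-23.74  -5.96   5.36]
```

Request:
carry_out --pt "0 0 0 0 0 -0.17 -0.1" --pt "0 0 0 0 0 -0.17 -0.1" --pt "0 0 0 0 0 -0.17 -0.1" --pt "0 0 0 0 0 -0.17 -0.1" --pt "0 0 0 0 0 -0.17 -0.1" --pt "0 0 0 0 0 -0.17 -0.1" --pt "0 0 0 0 0 -0.17 -0.1" --pt "0 0 0 0 0 -0.17 -0.1" --pt "0 0 0 0 0 -0.17 -0.1" --pt "0 0 0 0 0 0 -0.1"

```text
time: 19.35
tool_pos: [0.6875, 0.0064, 0.38]
orientation: [3.142, -0.001, 3.141]
contact_force: [0.3, 0.1, 0.1]
finger_gap: 0.0515
finger_force: 0.0
```

Request:
carry_out --pt "2 0.6 0 0 0 0 -0.1" --pt "4 1 0 0 0 0 -0.1" --pt "5 1.2 0 0 0 0 -0.1" --pt "5 1.2 0 0 0 0 -0.1" --pt "4 1 0 0 0 0 -0.1" --pt "2.7 0.7 2 0 0 0 -0.1" --pt "1 0.3 3.3 0 0 0 -0.1" --pt "0 0 0 0 0 0 -0.1" --pt "0 0 0 0 0 0 -0.1"

```text
time: 20.48
tool_pos: [0.4514, 0.0665, 0.3282]
orientation: [3.142, 0.001, 3.14]
contact_force: [0.7, -1.3, -0.1]
finger_gap: 0.0516
finger_force: 0.0
```

```bash
python3 - <<'E'
from h import *
st(); rel(.4505,.066,.03,np.pi)
E
```

```text
t 20.48 grasp [0.4515 0.0665 0.1478] ori [3.142e+00 1.000e-03 3.140e+00] gap 0.0516 ff 0.0 F [ 0.7 -1.3 -0.1] q [-0.26  0.22  0.05  2.09 -0.02  0.83  1.37]
turn [ 0.     0.001 -0.002] shift cm [ 0.09 -0.05 11.78]
```

Request:
carry_out --pt "0.1 0 2.5 0 0 0 -0.1" --pt "0 0 3 0 0 0 -0.1" --pt "0 0 2 0 0 0 -0.1" --pt "0 0 0.8 0 0 0 -0.1" --pt "0 0 0.5 0 0 0 -0.1" --pt "0 0 0 0 0 0 -0.1"

```text
time: 21.22
tool_pos: [0.45, 0.0665, 0.2397]
orientation: [3.142, 0.001, 3.141]
contact_force: [-0.5, -1.1, -0.9]
finger_gap: 0.0518
finger_force: 0.0
```

Request:
carry_out --pt "0 0 1.2 0 0 0 -0.1" --pt "0 0 1.2 0 0 0 -0.1" --pt "0 0 0.6 0 0 0 -0.1" --pt "0 0 0 0 0 0 -0.1" --pt "0 0 0 0 0 0 1" --pt "0 0 0 0 0 0 1" --pt "0 0 0 0 0 0 1" --pt "0 0 0 0 0 0 1" --pt "0 0 -1 0 0 0 1" --pt "0 0 -3 0 0 0 1" --pt "0 0 -3 0 0 0 1" --pt "0 0 0 0 0 0 1" --force 25

```text
time: 22.72
tool_pos: [0.45, 0.0666, 0.2813]
orientation: [3.141, 0.003, -3.141]
contact_force: [0.7, 0.3, -2.8]
finger_gap: 0.0359
finger_force: 25.0
```

```bash
python3 - <<'E'
from h import *
st(); y=.041; M=np.array([[np.cos(y),-np.sin(y)],[np.sin(y),np.cos(y)]])
for l in [(-.014,-.034),(-.014,.044)]:
  p=M@l+[.644,.006]; print(p); rel(*p,.15,np.pi+.04)
p=M@[-.014,-.034]+[.644,.006]
E
```

```text
t 22.73 grasp [0.4507 0.0668 0.1009] ori [ 3.141e+00  3.000e-03 -3.141e+00] gap 0.0359 ff 25.0 F [ 0.7  0.3 -2.8] q [-0.26  0.29  0.05  2.13 -0.02  0.71  1.38]
[ 0.63140537 -0.02854527]
turn [ 0.001  0.004 -0.04 ] shift cm [-17.74 -10.24  -4.91]
[0.62820827 0.04938918]
turn [ 0.001  0.004 -0.04 ] shift cm [-17.74  -2.44  -4.91]
```

Request:
carry_out --pt "0 0 -3 0 0 -0.04 1" --pt "-1 -0.6 -2 0 0 0 1" --pt "-2.5 -1.4 0 0 0 0 1" --pt "-3.5 -2 0 0 0 0 1" --pt "-3.5 -2 0 0 0 0 1" --pt "-3.5 -2 0 0 0 0 1" --pt "-2.4 -1.5 0 0 0 0 1" --pt "-1.3 -0.7 0 0 0 0 1" --pt "0 0 0 0 0 0 1" --pt "0 0 0 0 0 0 1"

```text
time: 23.98
tool_pos: [0.6299, -0.0275, 0.3291]
orientation: [3.141, -0.001, -3.101]
contact_force: [0.2, -0.5, -2.1]
finger_gap: 0.0357
finger_force: 25.0
```

```bash
python3 - <<'E'
from h import *
st(); rel(.6314,-.0285,.0345,np.pi+.04)
E
```

```text
t 23.98 grasp [ 0.6298 -0.0275  0.1487] ori [ 3.141e+00 -1.000e-03 -3.101e+00] gap 0.0357 ff 25.0 F [ 0.2 -0.5 -2.1] q [-0.08  0.5   0.1   1.67 -0.06  0.97  1.65]
turn [ 0.    -0.001  0.001] shift cm [-0.15 -0.1  11.42]
```

Request:
carry_out --pt "-0.15 -0.1 3 0 0 0 1" --pt "0 0 3.5 0 0 0 1" --pt "0 0 2.5 0 0 0 1" --pt "0 0 1.2 0 0 0 1" --pt "0 0 0.7 0 0 0 1" --pt "0 0 0.3 0 0 0 1" --pt "0 0 0 0 0 0 1" --pt "0 0 0 0 0 0 1"

```text
time: 24.98
tool_pos: [0.6323, -0.0292, 0.2179]
orientation: [-3.142, 0.001, -3.101]
contact_force: [0.6, -0.5, -2.0]
finger_gap: 0.0362
finger_force: 25.0
```

```bash
python3 - <<'E'
from h import *
st(); rel(.6314,-.0285,.0345,np.pi+.04)
E
```

```text
t 24.98 grasp [ 0.6324 -0.0292  0.0375] ori [-3.142e+00  1.000e-03 -3.101e+00] gap 0.0362 ff 25.0 F [ 0.6 -0.5 -2. ] q [-0.06  0.65  0.08  1.72 -0.07  0.77  1.67]
turn [-0.     0.001  0.   ] shift cm [0.08 0.07 0.3 ]
```

Request:
carry_out --pt "0 0 0.3 0 0 0 1" --pt "0 0 0.05 0 0 0 1" --pt "0 0 0 0 0 0 0" --pt "0 0 0 0 0 0 0" --pt "0 0 0 0 0 0 0" --pt "0 0 -1.5 0 0 0 0" --pt "0 0 -3 0 0 0 0" --pt "0 0 -4 0 0 0 0" --pt "0 0 -5 0 0 0 0" --pt "0 0 0 0 0 0 0"

```text
time: 26.22
tool_pos: [0.6328, -0.0293, 0.3538]
orientation: [-3.141, 0.007, -3.102]
contact_force: [-1.0, 0.2, -0.2]
finger_gap: 0.0469
finger_force: 0.0
```

```bash
python3 - <<'E'
from h import *
st(); rel(.4416,-.0646,.15,np.pi+.284)
np.set_printoptions(precision=4,suppress=True)
# side-view check of tall cap top
s=cam('side'); hsv=cv2.cvtColor(s['image'],cv2.COLOR_RGB2HSV)
m=cv2.inRange(hsv,(105,120,40),(130,255,255)); n,l,stt,ce=cv2.connectedComponentsWithStats(m)
for i in range(1,n):
    if stt[i,4]>60: print(stt[i],ce[i])
v,u=np.nonzero(s['image'].min(2)[245:275,315:350]>120); print('lid',u.mean()+315,v.mean()+245,onz(s,u.mean()+315,v.mean()+245,.07),len(u))
E
```

```text
t 26.23 grasp [ 0.6341 -0.0293  0.1735] ori [-3.141  0.007 -3.102] gap 0.0469 ff 0.0 F [-1.   0.2 -0.2] q [-0.08  0.48  0.1   1.65 -0.06  1.01  1.65]
turn [-0.001  0.007 -0.244] shift cm [19.34  1.97  2.34]
[169  22  73  12 589] [204.9745  27.8608]
[294 170  17  15 164] [301.5793 178.3598]
[322 255  19  34 460] [330.413  273.7652]
lid 331.6140350877193 256.14912280701753 [ 0.6431 -0.2001  0.07  ] 114
```

Request:
carry_out --pt "0 0 0 0 0 -0.122 -0.32" --pt "0 0 0 0 0 -0.122 -0.32" --pt "2 0.2 0 0 0 0 -0.32" --pt "4 0.4 0 0 0 0 -0.32" --pt "5 0.5 0 0 0 0 -0.32" --pt "4.5 0.5 0 0 0 0 -0.32" --pt "2.7 0.3 1 0 0 0 -0.32" --pt "1 0.1 1.3 0 0 0 -0.32" --pt "0 0 0 0 0 0 -0.32" --pt "0 0 0 0 0 0 -0.32"

```text
time: 27.52
tool_pos: [0.4431, -0.0636, 0.3258]
orientation: [-3.142, 0.0, -2.857]
contact_force: [1.2, 1.1, -0.2]
finger_gap: 0.0622
finger_force: 0.0
```

```bash
python3 - <<'E'
from h import *
st(); rel(.4416,-.0646,.025,np.pi+.284)
E
```

```text
t 27.52 grasp [ 0.4431 -0.0636  0.1454] ori [-3.142  0.    -2.857] gap 0.0622 ff 0.0 F [ 1.2  1.1 -0.2] q [ 0.02  0.21  0.06  2.12 -0.02  0.82  1.95]
turn [-0.     0.     0.001] shift cm [ 0.18 -0.05 12.04]
```

Request:
carry_out --pt "0.15 0 2.5 0 0 0 -0.32" --pt "0 0 3 0 0 0 -0.32" --pt "0 0 2 0 0 0 -0.32" --pt "0 0 1.5 0 0 0 -0.32" --pt "0 0 1.5 0 0 0 -0.32" --pt "0 0 1 0 0 0 -0.32" --pt "0 0 0.5 0 0 0 -0.32" --pt "0 0 0 0 0 0 -0.32" --pt "0 0 0 0 0 0 1" --pt "0 0 0 0 0 0 1" --pt "0 0 0 0 0 0 1" --pt "0 0 0 0 0 0 1" --force 35

```text
time: 29.02
tool_pos: [0.4409, -0.0644, 0.2061]
orientation: [-3.141, 0.001, -2.858]
contact_force: [-0.4, -1.0, 6.9]
finger_gap: 0.0417
finger_force: 35.0
```

Request:
carry_out --pt "0 0 0 0 0 0 1" --pt "0 0 -1 0 0 0 1" --pt "0 0 -3 0 0 0 1" --pt "0 0 -4 0 0 0 1" --pt "0 0 -4 0 0 0 1" --pt "0 0 0 0 0 0 1"

```text
time: 29.78
tool_pos: [0.4411, -0.0642, 0.3285]
orientation: [-3.14, 0.005, -2.857]
contact_force: [0.5, 0.2, -3.3]
finger_gap: 0.0416
finger_force: 35.0
```

```bash
python3 - <<'E'
from h import *
st(); y=.176; M=np.array([[np.cos(y),-np.sin(y)],[np.sin(y),np.cos(y)]])
p=M@[-.014,0]+[.482,-.282]; print(p); rel(*p,.15,np.pi+.176)
E
```

```text
t 29.77 grasp [ 0.442  -0.0643  0.1482] ori [-3.14   0.005 -2.857] gap 0.0416 ff 35.0 F [ 0.5  0.2 -3.3] q [ 0.02  0.2   0.07  2.12 -0.02  0.82  1.95]
[ 0.46821627 -0.2844513 ]
turn [-0.001  0.005  0.108] shift cm [  1.19 -22.15  -0.19]
```

Request:
carry_out --pt "0 -1 0 0 0 0.108 1" --pt "0.2 -2.5 0 0 0 0 1" --pt "0.2 -4 0 0 0 0 1" --pt "0.2 -4 0 0 0 0 1" --pt "0.2 -4 0 0 0 0 1" --pt "0.2 -3.5 0 0 0 0 1" --pt "0.2 -2.2 0 0 0 0 1" --pt "0 -1 0 0 0 0 1" --pt "0 0 0 0 0 0 1" --pt "0 0 0 0 0 0 1"

```text
time: 31.02
tool_pos: [0.469, -0.2836, 0.3256]
orientation: [3.141, -0.0, -2.964]
contact_force: [-0.2, -0.3, -3.0]
finger_gap: 0.0418
finger_force: 35.0
```

```bash
python3 - <<'E'
from h import *
st(); rel(.468,-.284,.031,np.pi+.176)
E
```

```text
t 31.02 grasp [ 0.4689 -0.2835  0.1452] ori [ 3.141 -0.    -2.964] gap 0.0418 ff 35.0 F [-0.2 -0.3 -3. ] q [ 0.33  0.38  0.19  1.89 -0.09  0.89  2.31]
turn [ 0.001 -0.     0.001] shift cm [ 0.11 -0.02 11.42]
```

Request:
carry_out --pt "0 0 3 0 0 0 1" --pt "0 0 3.5 0 0 0 1" --pt "0 0 2.5 0 0 0 1" --pt "0 0 1.2 0 0 0 1" --pt "0 0 0.7 0 0 0 1" --pt "0 0 0.4 0 0 0 1" --pt "0 0 0.1 0 0 0 1" --pt "0 0 0 0 0 0 1"

```text
time: 32.02
tool_pos: [0.469, -0.2847, 0.2122]
orientation: [-3.141, 0.001, -2.965]
contact_force: [0.2, 0.9, -2.8]
finger_gap: 0.042
finger_force: 35.0
```

```bash
python3 - <<'E'
from h import *
st()
E
```

```text
t 32.02 grasp [ 0.4692 -0.2848  0.0318] ori [-3.141e+00  1.000e-03 -2.965e+00] gap 0.042 ff 35.0 F [ 0.2  0.9 -2.8] q [ 0.36  0.55  0.16  1.94 -0.14  0.66  2.35]
```

Request:
carry_out --pt "0 0 0.2 0 0 0 1" --pt "0 0 0.05 0 0 0 1" --pt "0 0 0 0 0 0 -0.3" --pt "0 0 0 0 0 0 -0.3" --pt "0 0 0 0 0 0 -0.3" --pt "0 0 0 0 0 0 -0.3" --pt "0 0 -1.5 0 0 0 -0.3" --pt "0 0 -3 0 0 0 -0.3" --pt "0 0 -4 0 0 0 -0.3" --pt "0 0 -5 0 0 0 -0.3" --pt "0 0 -2 0 0 0 -0.3" --pt "0 0 0 0 0 0 -0.3"

```text
time: 33.52
tool_pos: [0.469, -0.2848, 0.3666]
orientation: [-3.14, 0.003, -2.965]
contact_force: [1.0, -0.0, -0.3]
finger_gap: 0.0611
finger_force: 0.0
```

```bash
python3 - <<'E'
from h import *
st(); rel(.6432,-.2003,.16,np.pi+.1)
E
```

```text
t 33.52 grasp [ 0.4696 -0.285   0.1862] ori [-3.140e+00  3.000e-03 -2.965e+00] gap 0.0611 ff 0.0 F [ 1.  -0.  -0.3] q [ 0.32  0.33  0.2   1.85 -0.08  0.97  2.31]
turn [-0.002  0.003  0.076] shift cm [-18.18   6.66   2.62]
```

Request:
carry_out --pt "-1.5 0.6 0 0 0 0.076 -0.3" --pt "-3 1 0 0 0 0 -0.3" --pt "-4 1.5 0 0 0 0 -0.3" --pt "-4 1.5 0 0 0 0 -0.3" --pt "-3.2 1.2 0 0 0 0 -0.3" --pt "-1.7 0.6 1 0 0 0 -0.3" --pt "-0.7 0.2 1.6 0 0 0 -0.3" --pt "0 0 0 0 0 0 -0.3" --pt "0 0 0 0 0 0 -0.3"

```text
time: 34.65
tool_pos: [0.6411, -0.2007, 0.3383]
orientation: [-3.141, -0.0, -3.043]
contact_force: [-0.1, -0.3, -0.5]
finger_gap: 0.0611
finger_force: 0.0
```

```bash
python3 - <<'E'
from h import *
st(); rel(.6432,-.2003,.045,np.pi+.1)
E
```

```text
t 34.65 grasp [ 0.641  -0.2008  0.1579] ori [-3.141 -0.    -3.043] gap 0.0611 ff 0.0 F [-0.1 -0.3 -0.5] q [ 0.14  0.57  0.16  1.55 -0.1   1.03  2.  ]
turn [-0.    -0.    -0.001] shift cm [-0.22  0.02 11.29]
```

Request:
carry_out --pt "-0.2 0 2.5 0 0 0 -0.3" --pt "0 0 3 0 0 0 -0.3" --pt "0 0 2 0 0 0 -0.3" --pt "0 0 1.5 0 0 0 -0.3" --pt "0 0 1.2 0 0 0 -0.3" --pt "0 0 0.8 0 0 0 -0.3" --pt "0 0 0.3 0 0 0 -0.3" --pt "0 0 0 0 0 0 1" --pt "0 0 0 0 0 0 1" --pt "0 0 0 0 0 0 1" --pt "0 0 0 0 0 0 1" --pt "0 0 0 0 0 0 1" --force 25

```text
time: 36.15
tool_pos: [0.6439, -0.1996, 0.2256]
orientation: [-3.141, 0.0, -3.041]
contact_force: [-1.1, 0.3, 4.1]
finger_gap: 0.0348
finger_force: 25.0
```

Request:
carry_out --pt "0 0 0 0 0 0 1" --pt "0 0 -1 0 0 0 1" --pt "0 0 -3 0 0 0 1" --pt "0 0 -4 0 0 0 1" --pt "0 0 -4 0 0 0 1" --pt "0 0 -1 0 0 0 1" --pt "0 0 0 0 0 0 1"

```text
time: 37.02
tool_pos: [0.6437, -0.1995, 0.3555]
orientation: [-3.141, 0.001, -3.041]
contact_force: [-0.2, -0.7, -1.6]
finger_gap: 0.035
finger_force: 25.0
```

```bash
python3 - <<'E'
from h import *
st(); rel(.6285,.050,.17,np.pi+.04)
E
```

```text
t 37.02 grasp [ 0.6438 -0.1996  0.1751] ori [-3.141e+00  1.000e-03 -3.041e+00] gap 0.035 ff 25.0 F [-0.2 -0.7 -1.6] q [ 0.14  0.55  0.16  1.53 -0.1   1.06  2.  ]
turn [-0.     0.001  0.06 ] shift cm [ 0.52 25.    0.51]
```

Request:
carry_out --pt "0 1.5 0 0 0 0.06 1" --pt "0.1 3 0 0 0 0 1" --pt "0.1 4 0 0 0 0 1" --pt "0.1 4 0 0 0 0 1" --pt "0.1 4 0 0 0 0 1" --pt "0.1 4 0 0 0 0 1" --pt "0 3 0 0 0 0 1" --pt "0 1.5 0 0 0 0 1" --pt "0 0 0 0 0 0 1" --pt "0 0 0 0 0 0 1"

```text
time: 38.28
tool_pos: [0.6279, 0.0484, 0.3549]
orientation: [-3.141, -0.0, -3.103]
contact_force: [0.1, 0.1, -1.2]
finger_gap: 0.0347
finger_force: 25.0
```

```bash
python3 - <<'E'
from h import *
st(); rel(.6285,.050,.050,np.pi+.04)
E
```

```text
t 38.27 grasp [0.6278 0.0482 0.1745] ori [-3.141 -0.    -3.103] gap 0.0347 ff 25.0 F [ 0.1  0.1 -1.2] q [-0.22  0.48  0.13  1.65 -0.07  1.02  1.54]
turn [-0.001 -0.    -0.001] shift cm [-0.07  0.16 12.45]
```

Request:
carry_out --pt "0 0.15 3 0 0 0 1" --pt "0 0 4 0 0 0 1" --pt "0 0 2.5 0 0 0 1" --pt "0 0 1.4 0 0 0 1" --pt "0 0 0.8 0 0 0 1" --pt "0 0 0.5 0 0 0 1" --pt "0 0 0.2 0 0 0 1" --pt "0 0 0 0 0 0 1"

```text
time: 39.28
tool_pos: [0.6279, 0.0514, 0.2317]
orientation: [-3.142, 0.001, -3.101]
contact_force: [-0.3, -0.0, -1.1]
finger_gap: 0.0346
finger_force: 25.0
```

```bash
python3 - <<'E'
from h import *
st()
E
```

```text
t 39.27 grasp [0.628  0.0514 0.0513] ori [-3.142e+00  1.000e-03 -3.101e+00] gap 0.0346 ff 25.0 F [-0.3 -0.  -1.1] q [-0.21  0.63  0.11  1.72 -0.09  0.79  1.55]
```

Request:
carry_out --pt "0 0 0.2 0 0 0 1" --pt "0 0 0.05 0 0 0 1" --pt "0 0 0 0 0 0 0" --pt "0 0 0 0 0 0 0" --pt "0 0 0 0 0 0 0" --pt "0 0 -1.5 0 0 0 0" --pt "0 0 -3 0 0 0 0" --pt "0 0 -4 0 0 0 0" --pt "0 0 -5 0 0 0 0" --pt "0 0 -4 0 0 0 0"

```text
time: 40.52
tool_pos: [0.6276, 0.0513, 0.407]
orientation: [3.141, 0.002, -3.102]
contact_force: [-0.7, 0.1, -1.2]
finger_gap: 0.0473
finger_force: 0.0
```

Request:
carry_out --pt "2 3 0 0 0 0 0" --pt "3 5 0 0 0 0 0" --pt "3 6 0 0 0 0 0" --pt "3 6 0 0 0 0 0" --pt "3 6 0 0 0 0 0" --pt "2 6 0 0 0 0 0" --pt "1 5 0 0 0 0 0" --pt "0 3 0 0 0 0 0" --pt "0 0 0 0 0 0 0" --pt "0 0 0 0 0 0 0"

```text
time: 41.78
tool_pos: [0.449, 0.4308, 0.4043]
orientation: [-3.141, 0.001, -3.102]
contact_force: [0.3, -0.7, 0.6]
finger_gap: 0.0467
finger_force: 0.0
```

```bash
python3 - <<'E'
from h import *
st(); s=cam('side'); t=cam('top')
a=cv2.resize(s['image'][165:365,190:350],(464,580),interpolation=cv2.INTER_CUBIC)
b=cv2.resize(t['image'][135:250,195:400],(336,188),interpolation=cv2.INTER_CUBIC)
b=np.vstack([b,cv2.resize(t['image'][135:195,240:305],(336,310)),np.zeros((82,336,3),np.uint8)])
save(np.hstack([a,b]),'fin.png')
E
```

```text
t 41.77 grasp [0.4491 0.4307 0.2239] ori [-3.141e+00  1.000e-03 -3.102e+00] gap 0.0467 ff 0.0 F [ 0.3 -0.7  0.6] q [-0.79  0.41 -0.03  1.62  0.01  1.11  0.78]
```

View pics/fin.png

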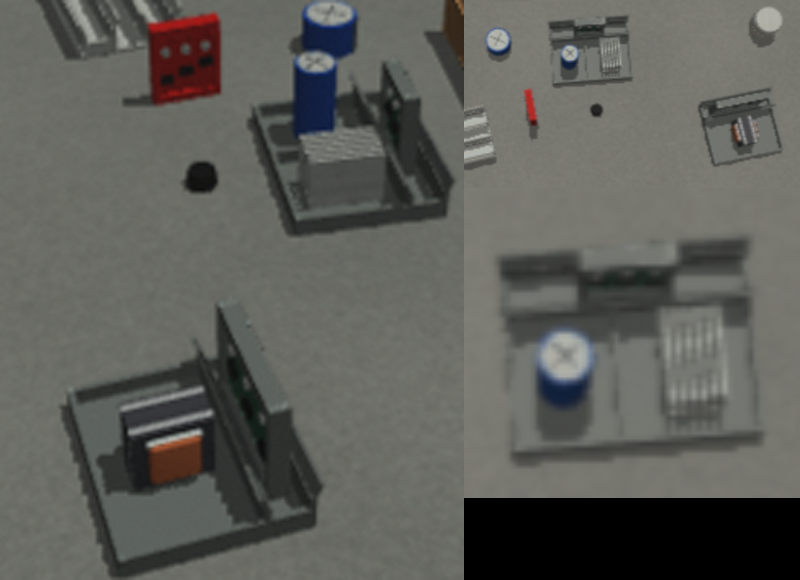

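Picture: the wide module stands upright in tray_power's slot (255,400), with the transformer in the compartment at (170,440). In tray_amp the narrow module is in the slot at (400,115), the heat sink at (340,165) and the tall cap at (315,95). The squat cap and the look-alikes are unmoved, so I'm handing in.

```bash
python3 -c "
from rig import job_done; print(job_done())"
```

```text
the job is handed in; nothing more can be done
None
```

I made up both kits and handed the job in at about 42 s of the 131 s limit; the final camera views showed all five parts upright in their places and the squat capacitor and look-alikes unmoved, but the hand-in returned no verdict.

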